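# Teach the autosampler its sample and rinse positions

## Robot

A 6-joint arm with a two-finger parallel gripper is mounted at the origin on the work surface. World frame = base frame: x ahead of the robot, y to its left, z up, the work surface at z = 0. Lengths are in m, angles in rad, forces in N, time in s.
With the tool pointing down it reaches from about 0.35 to 0.975 m from the base axis. Payload 7.1 kg.
Tool frame: the origin (TCP) lies between the finger pads, 19 mm behind the fingertips; this is the grasp point; z points along the fingers, y is the line along which they close (so a half turn about z gives the same grasp; the last joint's range is limited). The gripper opens to 88 mm and grips with 3 to 60 N. Pads are 20 mm wide; open, the fingers measure 115 mm over their backs; the gripper's body (75 mm by 178 mm) begins 61 mm behind the grasp point.
Start: joints at [1.306, 0.423, 1.63, -0, 1.089, -0.019], TCP at [0.152, 0.606, 0.241] pointing down, gripper open.
Joint ranges: [-3, 3], [-0.9, 2.11], [0.09, 2.58], [-1.31, 4.45], [0.11, 2.69], [-2.54, 2.54]. Speed limits (rad/s): [2.39, 2.39, 3.01, 3.14, 3.14, 3.14].

## Interface

Orientations are given as [roll, pitch, yaw] about the fixed x, y, z axes, in that order (R = Rz(yaw) Ry(pitch) Rx(roll)).
In Python, from cell import sense, eyes, hand_in gives the robot as it stands.
- The arm moves only by the tool step_arm, never from a script. Its argument "rows" is a list of rows, each an object with "travel": the shift along the tool's x, y, z scaled (see below), a list of three; "twist": the turn, a rotation vector about the tool's x, y, z scaled (see below), a list of three. A call has exactly 10 rows; each row shifts and turns the commanded pose from where the row before left it, along the tool's axes as they then stand; what a row does not reach is not made up. The controller multiplies each number of a shift by 4 cm and each number of a turn by 0.1 rad. A row lasts 1/12 s, in which the tool goes at most 41.7 mm and 7.16 degrees, less where a joint would pass 70% of its speed; a pose out of reach is approached as far as the arm can. A call with a number of a shift or a turn outside -1 to 1 is refused whole. A call with a gripper value outside its range is refused whole. "jaw" is the closure, from -1 (fully open) to 1 (shut), set as the call begins (left out, the last holds). The fingers move at their own pace and stop on an object; the grip force is fixed at half the most. Time passes only in rows, so rows that do not move let the fingers close, or fill a call up. It gives the time, the measured TCP pose, the force, the opening and the grip force at its end, in the units of the state.
- sense(): the state, without advancing time (a new reading comes with each control period).
- eyes.read_camera(name): name is "scene" or "top"; returns the picture (420x560x3 uint8, red, green, blue); there is no depth.
- eyes.calibration(name): a dict with "K" (3x3 intrinsics, pixels), "eye" and "rotation" of the camera in the world. Camera axes: x right, y down, z forward; pixel columns grow to the right and rows downward; lengths in m; the calibration is good to about 2 mm. A picture is of the moment at which its call begins. calibration takes no time and is no camera call.
- hand_in(): hands the job in; it is judged then, once.
The state is a dict: "time": time; "qpos": joint angles; "qd": joint speeds; "effort": joint torques, N m; "position": TCP position; "eef_rot": TCP orientation; "force": force on the tool from outside, world axes, zero at the start; "wrist_torque": the same for the moment, N m; "width": finger opening in m; "grip_force": force on a finger pad.
Only numpy, scipy, OpenCV 4.12 (cv2) and the standard library are available. Lean on these libraries where they do the work, as an engineer would, in place of code of your own. Each camera call takes 0.05 s, during which the arm holds its last target. There are 200 camera calls.

## Task

Teach the autosampler two positions by pointing from straight above with the fingertips: first point at the tall vial in the rack, about two centimetres above its cap, and stay there for two seconds, then point at the wide squat jar in the same way for two seconds. Then press the large key of the key panel fully down with the fingertips, and let it come up again. Do not touch the vial or the jar at all, press neither small key, and leave everything else where it stands.

Things in the scene. Friction and masses are not known exactly. Their poses are not given: they have to be found in the camera images.
- tall_vial: the tall vial: amber glass with a flat aluminium cap, 22.5 mm across, 85 mm tall, loose and upright in a hole of the rack (a different hole each time). The three other vials in the rack look alike but are only 48 mm tall. Origin: centre of its underside, 18 mm above the bench; z up
- tall_vial_cap (a point): centre of the top face of the tall vial's cap (21 mm across), about 103 mm above the bench; z up
- jar: the wide squat jar: amber glass with a white screw lid, 66 mm across, 62 mm tall, loose on the bench. It stands in a row with a narrow amber bottle (48 mm across, 115 mm tall) and an empty glass beaker (56 mm across, 75 mm tall), in any order; the centres of neighbours are 85 mm or more apart. Origin: centre of its underside; z up
- jar_lid (a point): centre of the top of the jar's lid, 62 mm above the bench; z up
- rack: white vial rack, a block 120 x 175 x 40 mm fixed to the bench, with two rows (56 mm apart) of three holes (56 mm apart along its y axis), each 22 mm deep. Origin: centre of its underside
- panel: flat grey key panel, 130 x 160 x 30 mm, fixed to the bench: black display along its far (+x) side, row of three white push keys along its near (-x) side, one large (34 mm across) at the left (+y) end and two small (16 mm). The nearest small key is 60 mm from the large one. Origin: centre of its underside; x from keys to display, y along the row towards the large key
- store_key (a joint): travel of the large key: 0 up, 0.006 m fully down (it springs back; fully down takes 5 N)
- store_key_top (a point): centre of the large key's flat top face (34 mm across), 52 mm above the bench when up, 10 mm proud of its round 50 mm collar; moves down with the key. z up
- small_key0 (a joint): travel of the small key in the middle of the row: 0 up, 0.004 m down
- small_key1 (a joint): travel of the small key at the right end of the row: 0 up, 0.004 m down
- short_vial0: bystander: short vial in the rack, 22.5 mm across, 48 mm tall; origin at its underside
- short_vial1: bystander: short vial, same as short_vial0
- short_vial2: bystander: short vial, same as short_vial0
- bottle: bystander: narrow amber bottle with a white cap, 48 mm across, 115 mm tall; origin at its underside
- beaker: bystander: empty glass beaker, 56 mm across, 75 mm tall; origin at its underside
- spatula: bystander: slim flat steel lab spatula, 195 x 14 x 4 mm, lying on the far right of the work area
- case: bystander: grey plastic case 30 x 80 x 20 mm lying beyond the rack; origin at its underside
Not all that is in view belongs to the job. Leave any blue look-alike of the panel alone.

How it is judged:
By the outcome, as a careful person would: the job done as asked, in the order asked, and still so for the second after the job is handed in, with the robot touching nothing.
It also fails if it takes over 54 s, if anything falls off the work surface, if the arm or the gripper's body presses on something with over 40 N, if the wrist force passes 120 N, or if a joint passes its speed limit or range.

## Working session

There is one attempt and no reset: what is moved stays moved. The work goes in short steps, Python scripts to look and compute and a tool call to move; the robot and the scene stay as the last step left them, time stands still between calls to the robot, and variables do not carry over. Pictures are saved under pics/ and viewed, at most 10 in all, crops included, and the job is handed in when it is done.

Besides the shell and the picture viewer there is one more tool, called after ">>>" as a command line: name --argument value ..., lists and objects as JSON in quotes. step_arm: Moves the arm, as the interface text tells. Its arguments: {"type":"object","properties":{"rows":{"type":"array","items":{"type":"object","properties":{"travel":{"type":"array","items":{"type":"number"}},"twist":{"type":"array","items":{"type":"number"}}}}},"jaw":{"type":"number"}},"required":["rows"]}

```bash
mkdir -p pics; python3 - <<'E'
from cell import sense, eyes
import cv2, numpy as np
for n in ["scene","top"]:
    im=eyes.read_camera(n); cv2.imwrite(f"pics/{n}0.png",im[:,:,::-1])
    c=eyes.calibration(n); print(n,c)
s=sense(); print({k:np.round(v,3) for k,v in s.items()})
E
```

```text
scene {'K': array([[532.8768827 ,   0.        , 284.00155101],
       [  0.        , 532.8768827 , 208.05213173],
       [  0.        ,   0.        ,   1.        ]]), 'eye': array([1.16334201, 0.46808303, 0.70431436]), 'rotation': array([-2.19528814,  0.01431838,  2.19767562])}
top {'K': array([[535.90982656,   0.        , 283.90506547],
       [  0.        , 535.90982656, 204.25970343],
       [  0.        ,   0.        ,   1.        ]]), 'eye': array([ 0.30965087, -0.00864269,  1.16861323]), 'rotation': array([-2.99204056, -0.01299982, -1.57670792])}
{'time': np.float64(0.1), 'qpos': array([ 1.306,  0.424,  1.631, -0.   ,  1.089, -0.019]), 'qd': array([ 0.   , -0.004, -0.003, -0.   , -0.001,  0.   ]), 'effort': array([ 0.0000e+00, -5.4561e+01, -2.7432e+01,  6.4000e-02,  1.9000e-02,
       -0.0000e+00]), 'position': array([0.152, 0.606, 0.241]), 'eef_rot': array([-3.14 , -0.   ,  2.896]), 'force': array([0.972, 0.294, 0.012]), 'wrist_torque': array([-0.017, -0.001,  0.007]), 'grip_force': np.float64(0.0), 'width': np.float64(0.088)}
```

View pics/scene0.png

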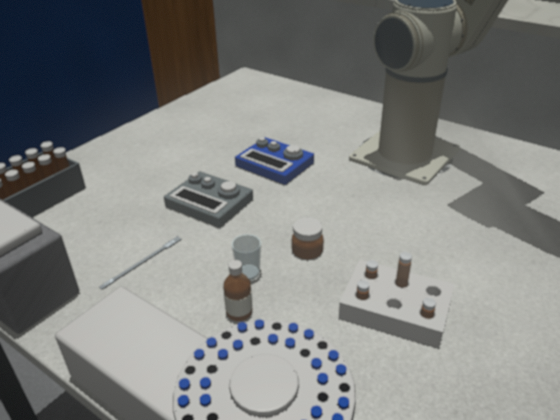

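View pics/top0.png

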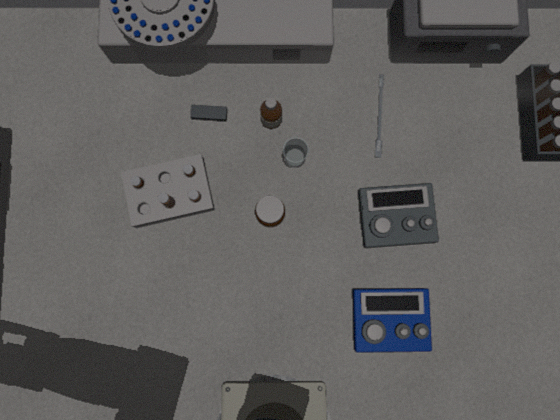

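The pictures show four vials in the rack:
- Top view: (138,182), (190,171), (195,196) and (169,201).
- Scene view: the one at (404,262), in the middle hole of the row nearest the robot, stands well above the others. That matches top (169,201), so it is the tall vial.

The jar, with its wide white lid, is at top (270,210) and scene (308,232). The panel for the job is the grey one, with its large key at top (382,225). The blue one is the look-alike. I'll confirm these in one enlarged crop.

```bash
cat > h.py <<'E'
import numpy as np, cv2
from scipy.spatial.transform import Rotation as R
from cell import eyes
def ray(n,uv):
    c=eyes.calibration(n); M=R.from_euler('xyz',c['rotation']).as_matrix()
    return c['eye'], M@np.linalg.solve(c['K'],[*uv,1.])
def plane(n,uv,z):
    e,d=ray(n,uv); return e+d*(z-e[2])/d[2]
def proj(n,p):
    c=eyes.calibration(n); M=R.from_euler('xyz',c['rotation']).as_matrix()
    q=c['K']@(M.T@(np.asarray(p)-c['eye'])); return q[:2]/q[2]
E
python3 - <<'E'
from h import *
t=cv2.imread('pics/top0.png'); s=cv2.imread('pics/scene0.png')
def crop(im,x,y,w,h,k): return cv2.resize(im[y:y+h,x:x+w],None,fx=k,fy=k,interpolation=cv2.INTER_CUBIC)
out=np.vstack([np.hstack([crop(t,140,175,60,45,6),crop(t,245,185,60,45,6)]),np.hstack([crop(t,355,200,60,45,6),crop(s,375,240,60,45,6)])])
cv2.imwrite('pics/crop.png',out)
for n,uv,z in [('top',(169,201),.103),('scene',(404.5,256),.103),('top',(270,210),.062),('scene',(308,230),.062),('top',(382,225),.052),('scene',(228.5,188),.052)]:
    print(n,uv,plane(n,uv,z).round(4))
E
```

```text
top (169, 201) [0.4777 0.2072 0.103 ]
scene (404.5, 256) [0.4886 0.2228 0.103 ]
top (270, 210) [0.4643 0.005  0.062 ]
scene (308, 230) [0.4794 0.0191 0.062 ]
top (382, 225) [ 0.433  -0.2299  0.052 ]
scene (228.5, 188) [ 0.4444 -0.2161  0.052 ]
```

View pics/crop.png

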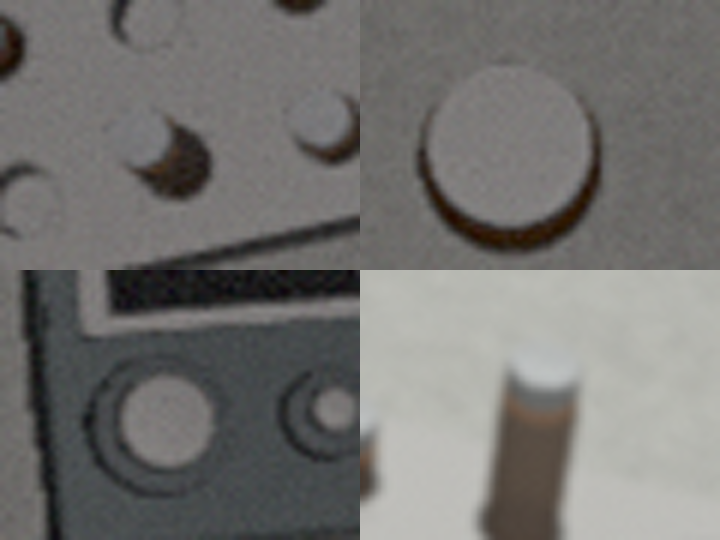

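Crop check: the tall vial is confirmed by the long amber side in both views. Its cap centre is at top (163.3,197.4) and scene (405,256.5). The jar lid is at top (269.7,209) and the large key at top (382.5,225). The two views disagree by about 1.5 cm, so I'll refine this with masks and check the base plate as a known reference.

```bash
python3 - <<'E'
from h import *
for n,uv,z in [('top',(163.3,197.4),.103),('scene',(405,256.5),.103)]: print(n,plane(n,uv,z).round(4))
for n in ['top','scene']: print(n,'origin at',proj(n,[0,0,0]).round(1), 'x.1',proj(n,[.1,0,0]).round(1))
# corners of base bolts
for uv in [(230,388),(321,388)]: print(plane('top',uv,0.012).round(4))
t=cv2.imread('pics/top0.png'); s=cv2.imread('pics/scene0.png')
def blob(im,box,th):
    x,y,w,h=box; g=cv2.cvtColor(im[y:y+h,x:x+w],cv2.COLOR_BGR2GRAY)
    m=(g>th).astype(np.uint8); k,l,st,c=cv2.connectedComponentsWithStats(m)
    i=1+np.argmax(st[1:,4]); return (c[i]+[x,y]).round(1), st[i]
for nm,im,box in [('jar',t,(252,192,36,36)),('key',t,(368,212,28,26)),('jar',s,(286,214,44,34)),('key',s,(214,176,30,24))]:
    g=cv2.cvtColor(im,cv2.COLOR_BGR2GRAY)[box[1]:box[1]+box[3],box[0]:box[0]+box[2]]
    th=cv2.threshold(g,0,255,cv2.THRESH_OTSU)[0]; print(nm,th,blob(im,box,th))
def crop(im,x,y,w,h,k): return cv2.resize(im[y:y+h,x:x+w],None,fx=k,fy=k,interpolation=cv2.INTER_CUBIC)
cv2.imwrite('pics/crop2.png',np.vstack([np.hstack([crop(s,210,170,45,35,8),crop(s,285,210,45,35,8)]),crop(t,200,340,160,80,4.5)]))
E
```

```text
top [0.485  0.2188 0.103 ]
scene [0.4893 0.2241 0.103 ]
top origin at [273.3 436.3] x.1 [273.1 386.1]
scene origin at [403.6 153.2] x.1 [386.  169.8]
[0.0991 0.0893 0.012 ]
[ 0.0976 -0.0995  0.012 ]
jar 78.0 (array([269.4, 208. ]), array([   0,    0,   36,   36, 1131], dtype=int32))
key 93.0 (array([382.4, 224.8]), array([  7,   6,  16,  15, 177], dtype=int32))
jar 134.0 (array([307.8, 226.1]), array([   0,    0,   44,   34, 1037], dtype=int32))
key 138.0 (array([231.2, 181.3]), array([  1,   0,  29,  14, 262], dtype=int32))
```

View pics/crop2.png

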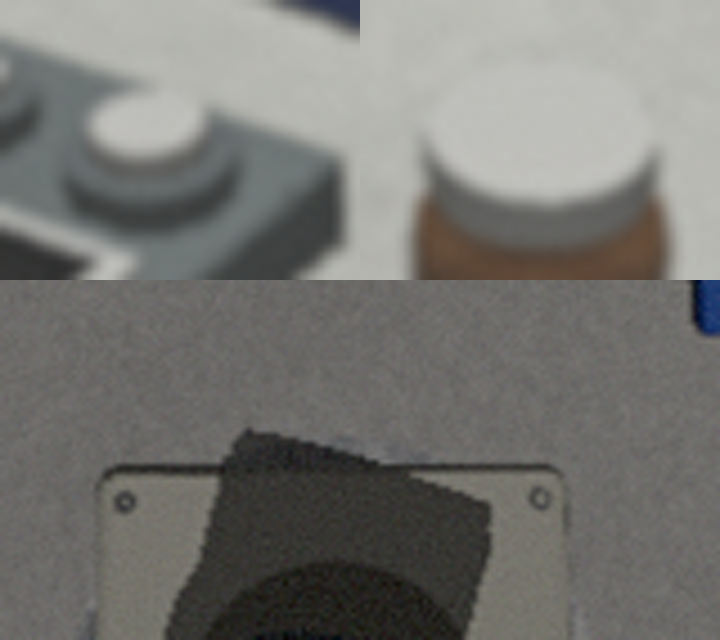

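Scene crop: the key top centre is at (228.4,185.9) and the lid centre at (307.5,226.5). The base bolts are at top (227.7,389) and (319.9,388), which is symmetric about the projected origin, so the top view is sound.

```bash
python3 - <<'E'
from h import *
for nm,a,b,z in [('vial',(163.2,197.3),(405,256.5),.103),('jar',(269.6,209),(307.5,226.5),.062),('key',(382.4,224.8),(228.4,185.9),.052)]:
    P,Q=plane('top',a,z),plane('scene',b,z); print(nm,P.round(4),Q.round(4),((P+Q)/2).round(4))
for uv in [(227.7,389),(319.9,388.1)]: print(plane('top',uv,0.015).round(4))
print(plane('top',(410,222),.045).round(4),plane('top',(427,222),.045).round(4))
from cell import sense; s=sense()
print(R.from_euler('xyz',s['eef_rot']).as_matrix().round(4), s['position'].round(4))
E
```

```text
vial [0.4852 0.219  0.103 ] [0.4893 0.2241 0.103 ] [0.4873 0.2215 0.103 ]
jar [0.4664 0.0059 0.062 ] [0.4708 0.0121 0.062 ] [0.4686 0.009  0.062 ]
key [ 0.4334 -0.2308  0.052 ] [ 0.4381 -0.2218  0.052 ] [ 0.4357 -0.2263  0.052 ]
[0.0977 0.0938 0.015 ]
[ 0.0979 -0.097   0.015 ]
[ 0.4399 -0.2909  0.045 ] [ 0.4397 -0.327   0.045 ]
[[-9.699e-01  2.434e-01 -3.000e-04]
 [ 2.434e-01  9.699e-01 -1.300e-03]
 [ 0.000e+00 -1.400e-03 -1.000e+00]] [0.152  0.6058 0.2407]
```

>>> step_arm --jaw 1 --rows '[{"travel": [-0.3,-0.2,0]},{"travel": [-0.65,-0.46,0]},{"travel": [-0.65,-0.46,0]},{"travel": [-0.65,-0.46,0]},{"travel": [-0.65,-0.46,0]},{"travel": [-0.65,-0.46,0]},{"travel": [-0.65,-0.46,0]},{"travel": [-0.65,-0.46,0]},{"travel": [-0.65,-0.46,0]},{"travel": [-0.65,-0.46,0]}]'

```text
invalid input at $.rows[0]: expected keys travel, twist
```

>>> step_arm --jaw 1 --rows '[{"travel": [-0.3,-0.2,0],"twist": [0,0,0]},{"travel": [-0.65,-0.46,0],"twist": [0,0,0]},{"travel": [-0.65,-0.46,0],"twist": [0,0,0]},{"travel": [-0.65,-0.46,0],"twist": [0,0,0]},{"travel": [-0.65,-0.46,0],"twist": [0,0,0]},{"travel": [-0.65,-0.46,0],"twist": [0,0,0]},{"travel": [-0.65,-0.46,0],"twist": [0,0,0]},{"travel": [-0.65,-0.46,0],"twist": [0,0,0]},{"travel": [-0.65,-0.46,0],"twist": [0,0,0]},{"travel": [-0.65,-0.46,0],"twist": [0,0,0]}]'

```text
time: 0.93
position: [0.3492, 0.3756, 0.2413]
eef_rot: [-3.141, 0.0, 2.896]
force: [0.6, 0.1, 0.1]
width: 0.0247
grip_force: 0.0
```

>>> step_arm --rows '[{"travel": [-0.6,-0.41,0],"twist": [0,0,0]},{"travel": [-0.6,-0.41,0],"twist": [0,0,0]},{"travel": [-0.6,-0.41,0],"twist": [0,0,0]},{"travel": [-0.6,-0.41,0],"twist": [0,0,0]},{"travel": [-0.6,-0.41,0],"twist": [0,0,0]},{"travel": [-0.6,-0.41,0],"twist": [0,0,0]},{"travel": [-0.5,-0.35,0.4],"twist": [0,0,0]},{"travel": [-0.17,-0.12,0.7],"twist": [0,0,0]},{"travel": [0,0,0.6],"twist": [0,0,0]},{"travel": [0,0,0.2],"twist": [0,0,0]}]'

```text
time: 1.77
position: [0.4839, 0.2203, 0.1624]
eef_rot: [-3.138, -0.004, 2.894]
force: [-1.9, 0.5, -0.8]
width: 0.0004
grip_force: 0.0
```

```bash
python3 - <<'E'
from h import *
from cell import sense
s=sense(); print(s['position'].round(4),s['width'])
p=s['position']-[0,0,.019]
print('tip',proj('top',p),proj('scene',p))
t=eyes.read_camera('top')[:,:,::-1]; s=eyes.read_camera('scene')[:,:,::-1]
def crop(im,x,y,w,h,k): return cv2.resize(im[y:y+h,x:x+w],None,fx=k,fy=k,interpolation=cv2.INTER_CUBIC)
cv2.imwrite('pics/a.png',np.hstack([crop(t,115,150,90,110,4),crop(s,350,180,90,110,4)]))
E
```

```text
[0.4839 0.2203 0.1624] 0.00040243816733428225
tip [158.12020027 194.60091362] [407.20711856 235.60085462]
```

View pics/a.png

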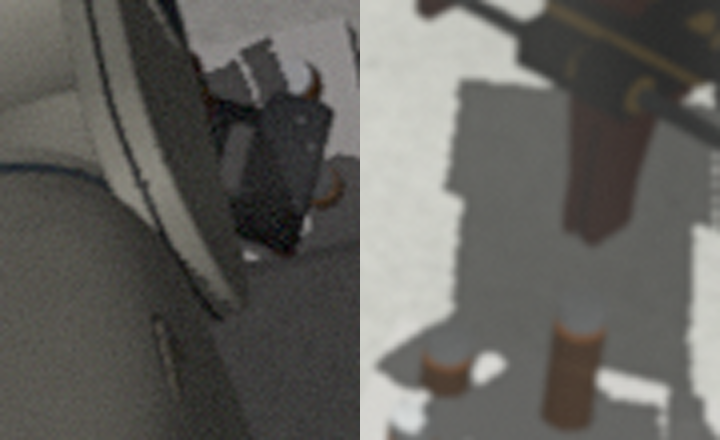

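The tips are in view over the tall vial: fingers at scene (409.8,238), cap at (405.5,258). The tip appears about 2.6 px to the right of where it is predicted, so the scene view carries roughly a 4 mm bias. That puts the vial at about (0.4865, 0.2205). Next I'll descend and dwell there.

>>> step_arm --rows '[{"travel": [-0.06,0.02,0.2],"twist": [0,0,0]},{"travel": [0,0,0.2],"twist": [0,0,0]},{"travel": [0,0,0.1],"twist": [0,0,0]},{"travel": [0,0,0],"twist": [0,0,0]},{"travel": [0,0,0],"twist": [0,0,0]},{"travel": [0,0,0],"twist": [0,0,0]},{"travel": [0,0,0],"twist": [0,0,0]},{"travel": [0,0,0],"twist": [0,0,0]},{"travel": [0,0,0],"twist": [0,0,0]},{"travel": [0,0,0],"twist": [0,0,0]}]'

```text
time: 2.7
position: [0.4882, 0.2229, 0.1455]
eef_rot: [3.141, 0.0, 2.896]
force: [0.1, 0.0, -0.1]
width: 0.0004
grip_force: 0.0
```

```bash
python3 - <<'E'
from h import *
from cell import sense
s=sense(); p=s['position']; print(p.round(4),s['eef_rot'])
print('tip',proj('scene',p-[0,0,.019]),'cap if under tip',proj('scene',[p[0],p[1],.103]))
s=eyes.read_camera('scene')[:,:,::-1]
cv2.imwrite('pics/b.png',cv2.resize(s[190:290,350:450],None,fx=6,fy=6,interpolation=cv2.INTER_CUBIC))
E
```

```text
[0.4882 0.2229 0.1455] [3.14144507e+00 2.27886075e-04 2.89576470e+00]
tip [406.33147506 245.26166768] cap if under tip [404.67855727 255.88236076]
```

View pics/b.png

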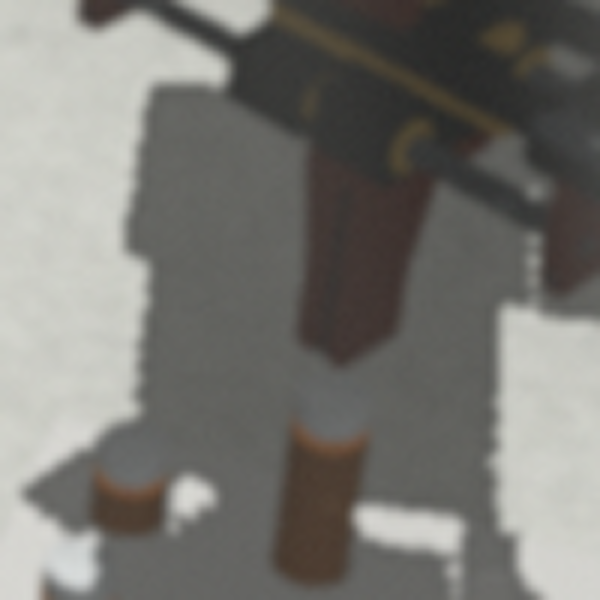

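The tips are at scene (407.8,246) with the cap at (405.6,256). After the bias correction that is centred to about 1 mm. The averages of the two views are therefore right, giving jar (0.469, 0.009) and key (0.436, -0.226). Next is a final 3.5 mm down and the dwell.

>>> step_arm --rows '[{"travel": [0,-0.02,0.09],"twist": [0,0,0]},{"travel": [0,0,0],"twist": [0,0,0]},{"travel": [0,0,0],"twist": [0,0,0]},{"travel": [0,0,0],"twist": [0,0,0]},{"travel": [0,0,0],"twist": [0,0,0]},{"travel": [0,0,0],"twist": [0,0,0]},{"travel": [0,0,0],"twist": [0,0,0]},{"travel": [0,0,0],"twist": [0,0,0]},{"travel": [0,0,0],"twist": [0,0,0]},{"travel": [0,0,0],"twist": [0,0,0]}]'

```text
time: 3.58
position: [0.4879, 0.2222, 0.1418]
eef_rot: [3.142, 0.0, 2.896]
force: [0.4, -0.6, -0.6]
width: 0.0004
grip_force: 0.0
```

>>> step_arm --rows '[{"travel": [0,0,0],"twist": [0,0,0]},{"travel": [0,0,0],"twist": [0,0,0]},{"travel": [0,0,0],"twist": [0,0,0]},{"travel": [0,0,0],"twist": [0,0,0]},{"travel": [0,0,0],"twist": [0,0,0]},{"travel": [0,0,0],"twist": [0,0,0]},{"travel": [0,0,0],"twist": [0,0,0]},{"travel": [0,0,0],"twist": [0,0,0]},{"travel": [0,0,0],"twist": [0,0,0]},{"travel": [0,0,0],"twist": [0,0,0]}]'

```text
time: 4.42
position: [0.4879, 0.2221, 0.1418]
eef_rot: [-3.142, 0.0, 2.896]
force: [-0.5, 0.2, -1.5]
width: 0.0005
grip_force: 0.0
```

>>> step_arm --rows '[{"travel": [0,0,0],"twist": [0,0,0]},{"travel": [0,0,0],"twist": [0,0,0]},{"travel": [0,0,0],"twist": [0,0,0]},{"travel": [0,0,0],"twist": [0,0,0]},{"travel": [0,0,0],"twist": [0,0,0]},{"travel": [0,0,0],"twist": [0,0,0]},{"travel": [0,0,0],"twist": [0,0,0]},{"travel": [0,0,0],"twist": [0,0,0]},{"travel": [0,0,0],"twist": [0,0,0]},{"travel": [0,0,0],"twist": [0,0,0]}]'

```text
time: 5.25
position: [0.4879, 0.2221, 0.1418]
eef_rot: [3.142, -0.0, 2.896]
force: [-0.3, 0.0, 0.3]
width: 0.0004
grip_force: 0.0
```

>>> step_arm --rows '[{"travel": [0,0,-0.3],"twist": [0,0,0]},{"travel": [-0.1,-0.66,0],"twist": [0,0,0]},{"travel": [-0.1,-0.66,0],"twist": [0,0,0]},{"travel": [-0.1,-0.66,0],"twist": [0,0,0]},{"travel": [-0.1,-0.66,0],"twist": [0,0,0]},{"travel": [-0.1,-0.66,0],"twist": [0,0,0]},{"travel": [-0.1,-0.66,0],"twist": [0,0,0]},{"travel": [-0.1,-0.66,0],"twist": [0,0,0]},{"travel": [-0.13,-0.66,0.2],"twist": [0,0,0]},{"travel": [0,0,0.4],"twist": [0,0,0]}]'

```text
time: 6.08
position: [0.4697, 0.006, 0.131]
eef_rot: [3.141, 0.004, 2.893]
force: [0.9, 0.4, -0.5]
width: 0.0004
grip_force: 0.0
```

>>> step_arm --rows '[{"travel": [0,0,0.4],"twist": [0,0,0]},{"travel": [0,0,0.2],"twist": [0,0,0]},{"travel": [0,0,0.1],"twist": [0,0,0]},{"travel": [0,0,0],"twist": [0,0,0]},{"travel": [0,0,0],"twist": [0,0,0]},{"travel": [0,0,0],"twist": [0,0,0]},{"travel": [0,0,0],"twist": [0,0,0]},{"travel": [0,0,0],"twist": [0,0,0]},{"travel": [0,0,0],"twist": [0,0,0]},{"travel": [0,0,0],"twist": [0,0,0]}]'

```text
time: 6.92
position: [0.4689, 0.0093, 0.1021]
eef_rot: [3.141, 0.001, 2.896]
force: [-0.3, -0.2, -0.3]
width: 0.0006
grip_force: 0.0
```

```bash
python3 - <<'E'
from h import *
from cell import sense
s=sense(); p=s['position']; print(p.round(4))
print('tip',proj('scene',p-[0,0,.019]),'lid if under tip',proj('scene',[p[0],p[1],.062]))
s=eyes.read_camera('scene')[:,:,::-1]
cv2.imwrite('pics/c.png',cv2.resize(s[165:265,260:360],None,fx=6,fy=6,interpolation=cv2.INTER_CUBIC))
E
```

```text
[0.4689 0.0093 0.1021]
tip [306.97497155 216.95477126] lid if under tip [306.85864589 225.51808515]
```

View pics/c.png

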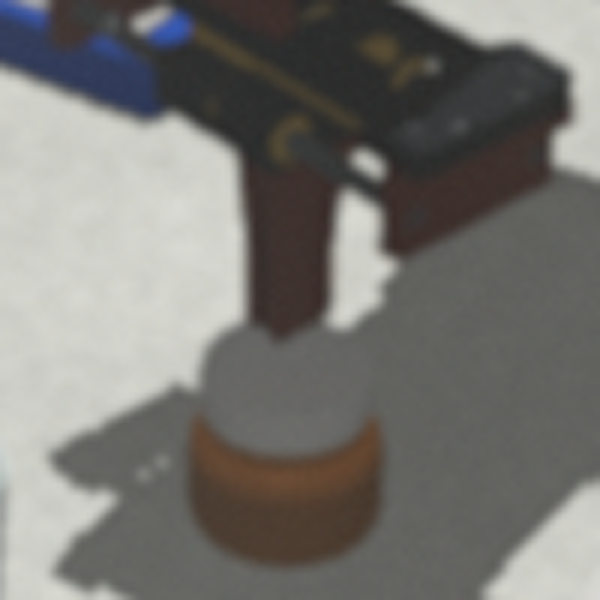

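The fingers at scene (308.1,~218) and the lid at (307.7,~226) line up, with the tips 21 mm above the lid. Now I'll dwell.

>>> step_arm --rows '[{"travel": [0,0,0.03],"twist": [0,0,0]},{"travel": [0,0,0],"twist": [0,0,0]},{"travel": [0,0,0],"twist": [0,0,0]},{"travel": [0,0,0],"twist": [0,0,0]},{"travel": [0,0,0],"twist": [0,0,0]},{"travel": [0,0,0],"twist": [0,0,0]},{"travel": [0,0,0],"twist": [0,0,0]},{"travel": [0,0,0],"twist": [0,0,0]},{"travel": [0,0,0],"twist": [0,0,0]},{"travel": [0,0,0],"twist": [0,0,0]}]'

```text
time: 7.8
position: [0.4687, 0.0092, 0.1006]
eef_rot: [3.142, 0.0, 2.896]
force: [0.7, -0.3, -0.2]
width: 0.0004
grip_force: 0.0
```

>>> step_arm --rows '[{"travel": [0,0,0],"twist": [0,0,0]},{"travel": [0,0,0],"twist": [0,0,0]},{"travel": [0,0,0],"twist": [0,0,0]},{"travel": [0,0,0],"twist": [0,0,0]},{"travel": [0,0,0],"twist": [0,0,0]},{"travel": [0,0,0],"twist": [0,0,0]},{"travel": [0,0,0],"twist": [0,0,0]},{"travel": [0,0,0],"twist": [0,0,0]},{"travel": [0,0,0],"twist": [0,0,0]},{"travel": [0,0,0],"twist": [0,0,0]}]'

```text
time: 8.63
position: [0.4687, 0.0092, 0.1006]
eef_rot: [3.142, 0.0, 2.896]
force: [1.1, -0.2, -0.1]
width: 0.0004
grip_force: 0.0
```

>>> step_arm --rows '[{"travel": [0,0,0],"twist": [0,0,0]},{"travel": [0,0,0],"twist": [0,0,0]},{"travel": [0,0,0],"twist": [0,0,0]},{"travel": [0,0,0],"twist": [0,0,0]},{"travel": [0,0,0],"twist": [0,0,0]},{"travel": [0,0,0],"twist": [0,0,0]},{"travel": [0,0,0],"twist": [0,0,0]},{"travel": [0,0,0],"twist": [0,0,0]},{"travel": [0,0,0],"twist": [0,0,0]},{"travel": [0,0,0],"twist": [0,0,0]}]'

```text
time: 9.47
position: [0.4687, 0.0092, 0.1006]
eef_rot: [3.142, 0.0, 2.896]
force: [0.2, -0.0, -0.5]
width: 0.0003
grip_force: 0.0
```

>>> step_arm --rows '[{"travel": [0,0,-0.3],"twist": [0,0,0]},{"travel": [-0.07,-0.65,0],"twist": [0,0,0]},{"travel": [-0.07,-0.65,0],"twist": [0,0,0]},{"travel": [-0.07,-0.66,0],"twist": [0,0,0]},{"travel": [-0.07,-0.66,0],"twist": [0,0,0]},{"travel": [-0.07,-0.66,0],"twist": [0,0,0]},{"travel": [-0.07,-0.66,0],"twist": [0,0,0]},{"travel": [-0.07,-0.66,0],"twist": [0,0,0]},{"travel": [-0.07,-0.65,0],"twist": [0,0,0]},{"travel": [-0.08,-0.65,0],"twist": [0,0,0]}]'

```text
time: 10.3
position: [0.4357, -0.2272, 0.1126]
eef_rot: [3.142, -0.0, 2.896]
force: [0.2, 0.4, 0.8]
width: 0.0006
grip_force: 0.0
```

>>> step_arm --rows '[{"travel": [0,0,0],"twist": [0,0,0]},{"travel": [0,0,0.3],"twist": [0,0,0]},{"travel": [0,0,0.3],"twist": [0,0,0]},{"travel": [0,0,0.1],"twist": [0,0,0]},{"travel": [0,0,0],"twist": [0,0,0]},{"travel": [0,0,0],"twist": [0,0,0]},{"travel": [0,0,0],"twist": [0,0,0]},{"travel": [0,0,0],"twist": [0,0,0]},{"travel": [0,0,0],"twist": [0,0,0]},{"travel": [0,0,0],"twist": [0,0,0]}]'

```text
time: 11.13
position: [0.4364, -0.2259, 0.085]
eef_rot: [-3.141, 0.001, 2.896]
force: [0.2, 0.3, 0.8]
width: 0.0005
grip_force: 0.0
```

```bash
python3 - <<'E'
from h import *
from cell import sense
s=sense(); p=s['position']; print(p.round(4),s['force'])
print('tip',proj('scene',p-[0,0,.019]),'key if under tip',proj('scene',[p[0],p[1],.052]))
s=eyes.read_camera('scene')[:,:,::-1]
cv2.imwrite('pics/d.png',cv2.resize(s[130:230,180:280],None,fx=6,fy=6,interpolation=cv2.INTER_CUBIC))
E
```

```text
[ 0.4364 -0.2259  0.085 ] [0.19966796 0.27963487 0.84936007]
tip [227.00072113 179.70300113] key if under tip [227.48157451 184.97289157]
```

View pics/d.png

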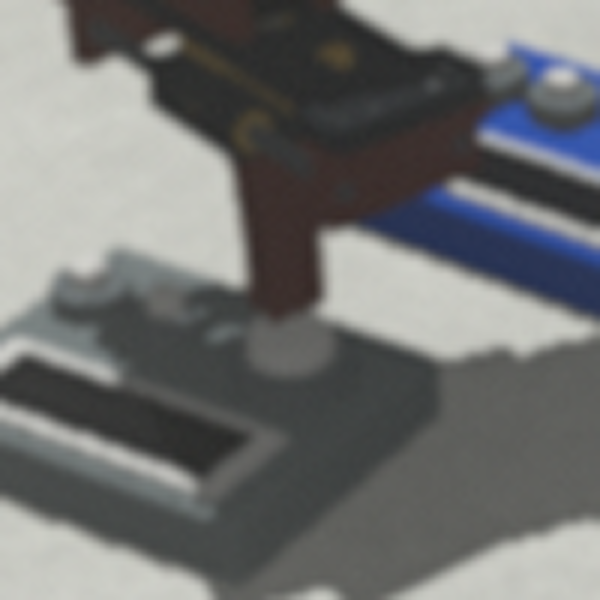

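The fingers at scene (227.8,181) are centred over the large key at (228.6,187), well away from the small keys. Pressing now.

>>> step_arm --rows '[{"travel": [0,0,0.1],"twist": [0,0,0]},{"travel": [0,0,0.1],"twist": [0,0,0]},{"travel": [0,0,0.1],"twist": [0,0,0]},{"travel": [0,0,0.05],"twist": [0,0,0]},{"travel": [0,0,0.05],"twist": [0,0,0]},{"travel": [0,0,0.05],"twist": [0,0,0]},{"travel": [0,0,0.03],"twist": [0,0,0]},{"travel": [0,0,0],"twist": [0,0,0]},{"travel": [0,0,0],"twist": [0,0,0]},{"travel": [0,0,0],"twist": [0,0,0]}]'

```text
time: 12.02
position: [0.436, -0.2259, 0.0655]
eef_rot: [3.142, -0.0, 2.896]
force: [-1.0, 1.2, 4.6]
width: 0.0003
grip_force: 2.3
```

Force is 4.6 N, so the key is nearly at its stop. I'll add a little more until the force rises.

>>> step_arm --rows '[{"travel": [0,0,0.02],"twist": [0,0,0]},{"travel": [0,0,0.02],"twist": [0,0,0]},{"travel": [0,0,0],"twist": [0,0,0]},{"travel": [0,0,0],"twist": [0,0,0]},{"travel": [0,0,0],"twist": [0,0,0]},{"travel": [0,0,0],"twist": [0,0,0]},{"travel": [0,0,0],"twist": [0,0,0]},{"travel": [0,0,0],"twist": [0,0,0]},{"travel": [0,0,0],"twist": [0,0,0]},{"travel": [0,0,0],"twist": [0,0,0]}]'

```text
time: 12.85
position: [0.436, -0.2259, 0.0648]
eef_rot: [-3.142, 0.0, 2.896]
force: [-4.7, 2.5, 18.7]
width: 0.0003
grip_force: 8.9
```

At 18.7 N the key is hard on its stop, fully down. Now I'll release and retreat straight up.

>>> step_arm --rows '[{"travel": [0,0,-0.1],"twist": [0,0,0]},{"travel": [0,0,-0.1],"twist": [0,0,0]},{"travel": [0,0,-0.3],"twist": [0,0,0]},{"travel": [0,0,-0.6],"twist": [0,0,0]},{"travel": [0,0,-0.6],"twist": [0,0,0]},{"travel": [0,0,-0.6],"twist": [0,0,0]},{"travel": [0,0,-0.3],"twist": [0,0,0]},{"travel": [0,0,0],"twist": [0,0,0]},{"travel": [0,0,0],"twist": [0,0,0]},{"travel": [0,0,0],"twist": [0,0,0]}]'

```text
time: 13.68
position: [0.4357, -0.2257, 0.1669]
eef_rot: [3.141, -0.001, 2.896]
force: [-0.9, -0.1, -0.2]
width: 0.0007
grip_force: 0.0
```

```bash
python3 - <<'E'
from cell import sense, eyes, hand_in
import cv2
cv2.imwrite('pics/end.png',eyes.read_camera('scene')[:,:,::-1])
s=sense(); print(s['position'],s['force']); print(hand_in())
E
```

```text
[ 0.43549657 -0.22558789  0.16664636] [ 0.96676174  0.46005336 -0.36931619]
the job is handed in; nothing more can be done
None
```

The job is handed in at about 14 s: the arm pointed at the tall vial and then the jar for over 2 s each from about 2 cm above, then pressed the large key onto its stop (18.7 N) and released it, with no sign of touching anything else, though I did not view a picture after the release.

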